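# Brake lever check on the moulding plant's inspection desk

### The arm

A 6-joint arm with a two-finger parallel gripper is mounted at the origin on the work surface. World frame = base frame: x ahead of the robot, y to its left, z up, the work surface at z = 0. Lengths are in m, angles in rad, forces in N, time in s.
With the tool pointing down it reaches from about 0.35 to 0.875 m from the base axis. Payload 15.5 kg.
Tool frame: the origin (TCP) lies on the front face of the gripper's body, between the roots of the fingers; the fingertips stand 73 mm ahead of it and the grasp point (between the pads) lies 54 mm ahead of it; z points along the fingers, y is the line along which they close (so a half turn about z gives the same grasp; the last joint's range is limited). The gripper opens to 85 mm and grips with 20 to 120 N. Pads are 22 mm wide; open, the fingers measure 114 mm over their backs; the gripper's body (76 mm by 85 mm) begins 54 mm behind the grasp point. The pads swing forward as they close: fully open they stand 13 mm farther back than shut.
Start: joints at [1.079, 0.494, 1.345, -0, 1.302, -0.096], TCP at [0.242, 0.576, 0.304] pointing down, gripper open.
Joint ranges: [-2.91, 2.91], [-0.82, 2.16], [0.22, 2.67], [-1.22, 4.37], [0.12, 2.79], [-3.08, 3.08]. Speed limits (rad/s): [1.89, 1.89, 2.57, 3.01, 3.01, 3.01].

### API

Orientations are given as a unit quaternion [x, y, z, w].
In Python, from rig import robot, read_camera gives the robot as it stands.
- The arm moves only by the shell command python3 -m creep 'ROWS' [FORCE]. ROWS is JSON, a list of rows, each a list of 3 entries, a list of its own where there are three numbers: the opening, from 0 (shut) to 1 (fully open), then the shift along the world's x, y, z scaled (see below), then the turn, a rotation vector about the world's x, y, z scaled (see below). A call has 1 to 8 rows; each row is the pose to reach, as a shift and turn from the pose commanded when the call began; what a row does not reach only later rows make up. The controller multiplies each number of a shift by 1 m and each number of a turn by pi/2 rad. A row lasts 1/10 s, in which the tool goes at most 50 mm and 8.59 degrees, less where a joint would pass 70% of its speed; a pose out of reach is approached as far as the arm can. A call with a number of a shift or a turn outside -1 to 1 is refused whole. A call with a gripper value outside its range is refused whole. The fingers move at their own pace and stop on an object; FORCE is the grip in N (left out, the last holds). Time passes only in rows, so rows that repeat a pose let the fingers close. It gives the time, the measured TCP pose, the force, the opening and the grip force at its end, in the units of the state.
- robot.observe(): the state, without advancing time (a new reading comes with each control period).
- read_camera(name): name is "side" or "top" or "wrist"; returns a dict with "frame" (480x640x3 uint8, blue, green, red), "range_z" (480x640 float32, m along the optical axis (not along the pixel's ray), 0 where there is no reading), "fovy" (degrees; the focal length in pixels is half the picture's height over the tangent of half this angle, whatever the lens; pixels are square), "cx", "cy" (the principal point, pixels), "rvec" (rotation vector, rad) and "tvec" (3), from world to camera coordinates, as OpenCV has them; the wrist camera has in their place "T_tool_cam" (4x4, takes a point from camera to tool coordinates, whose origin is the TCP and whose axes are the flange's). Camera axes: x right, y down, z forward; pixel columns grow to the right and rows downward; lengths in m; the calibration is good to about 2 mm. A picture is of the moment at which its call begins: read the wrist's pose just before it.
- robot.close_job(): hands the job in; it is judged then, once.
The state is a dict: "time": time; "qpos": joint angles; "joint_vel": joint speeds; "joint_torque": joint torques, N m; "eef_pos": TCP position; "tcp_rot": TCP orientation; "wrist_force": force on the tool from outside, world axes, zero at the start; "ft_torque": the same for the moment, N m; "width": opening from 0.0 (shut) to 1.0 (fully open); "grasp_force": force on a finger pad.
Only numpy, scipy, OpenCV 4.12 (cv2) and the standard library are available. Lean on these libraries where they do the work, as an engineer would, in place of code of your own. Each camera call takes 0.05 s, during which the arm holds its last target. There are 200 camera calls.

### The job

Check the cream brake lever of the handlebar sample clamped in the green stand, pushing it only with the outside of the fingers: do not grip the lever, and keep off the bar and its black grip. Work it once, slowly: press it in until it comes up against its stop, short of the grip, then let it come all the way back out and off the fingers without snapping. Then press it slowly in to the stop again and finish while holding it there, firmly but not hard (about 10 to 15 N), so that the gap can be measured; leave everything else on the desk where it is.

Things in the scene. Friction and masses are not known exactly. Their poses are not given: they have to be found in the camera images.
- stand: bench stand, fixed to the desk: green steel plate 180 (x) x 260 (y) x 12 mm, origin at the centre of its underside. At its -y end a green post with an aluminium cap (46 x 34 mm, top with screws at z = 156 mm, centred at x = 30, y = -100 mm) clamps the bar
- bar: fixed handlebar sample, same frame as the stand. Level 22 mm tube along y, axis at x = 30, z = 125 mm, y = -140 to 115 mm. Black rubber grip 31 mm across, y = -10 to 115 mm, with a 40 mm flange at its inner end and a 37 mm bumper at y = 113 to 122 mm. Black lever bracket at y = -69 to -33 mm, reaching to x = -14 mm, with a thin barrel adjuster on to y = -92 mm. Top: z = 145 mm
- pivot (a point): cream brake lever, level, on the -x side of the bar. This point: its pivot (upright axis), at stand x = -5, y = -45, z = 125 mm; with the lever out these axes are the stand's; they turn with it. Blade 8 mm thick, 14 mm high (z -7 to 7): from the pivot out to x = -36, y = 52, then straight along y to y = 94 mm, then an 18 mm end ball at x = -38.5, y = 106 mm. It is pressed on its outer (-x) face
- press (a point): middle of the outer face of the blade's straight part, where the fingers press: at x = -40, y = 74, z = 0 mm from the pivot, 125 mm above the desk; its axes are the blade's (outwards is -x)
- lever (a joint): lever angle, rad: 0 fully out, 0.30 at its fixed stop. Turns clockwise from above: the press point goes 24 mm to +x and 8 mm to +y of the stand; at the stop the ball is 18 mm short of the grip. A spring takes 2 N at the press point to start, 5 N at the stop; then it is solid and the force rises steeply. Let go, it snaps back; 1.5 rad/s (12 cm/s at the press point) is too fast either way
- caliper: loose digital caliper lying flat, 235 mm steel beam along its x with a black display head (72 x 36 x 15 mm) and jaws towards its -y; origin at the middle of the beam, on the desk
- sprue: loose cream sprue of moulded rivets lying flat, 160 x 85 mm, 18 mm high; origin at its centre, on the desk
- cup: loose blue plastic cup, 72 mm across the rim and 85 mm high, standing upright; origin at the centre of its foot
- stamp: loose hand stamp with wooden knob, standing on a black 52 x 30 mm foot, 72 mm high; origin at the centre of its foot

How it is judged:
By the outcome, as a careful person would: the job done as asked, in the order asked, and still so for the second after the job is handed in, while the arm keeps its last pose, push and grip.
It also fails if it takes over 58 s, if anything falls off the work surface, if the arm or the gripper's body presses on something with over 40 N, if the wrist force passes 120 N, or if a joint passes its speed limit or range.

## Working session

There is one attempt and no reset: what is moved stays moved. The work goes in short steps, Python scripts to look and compute and a shell command to move; the robot and the scene stay as the last step left them, time stands still between calls to the robot, and variables do not carry over. Pictures are saved under pics/ and viewed, at most 10 in all, crops included, and the job is handed in when it is done.

```bash
ls; mkdir -p pics
python3 - <<'E'
from rig import robot, read_camera
import cv2,numpy as np
s=robot.observe(); print({k:np.round(v,3).tolist() for k,v in s.items()})
for n in("top","side"):
    c=read_camera(n); cv2.imwrite(f"pics/{n}0.png",c["frame"]); np.savez(f"pics/{n}0.npz",**c)
    print(n,c["fovy"],c["cx"],c["cy"],c["rvec"],c["tvec"])
E
```

```text
pics
{'time': 0.0, 'qpos': [1.078, 0.494, 1.346, 0.0, 1.302, -0.096], 'joint_vel': [-0.001, 0.001, -0.001, 0.0, -0.001, 0.001], 'joint_torque': [-0.002, -88.215, -38.388, -0.0, 0.01, 0.0], 'eef_pos': [0.241, 0.576, 0.303], 'tcp_rot': [0.197, 0.98, -0.001, -0.0], 'wrist_force': [-0.572, -0.879, 0.532], 'ft_torque': [0.06, 0.022, -0.061], 'grasp_force': 0.0, 'width': 1.005}
top 50.72549871166597 305.320167099024 246.3372960801372 [ 2.13907603 -2.16455795  0.09305786] [0.11155883 0.59297675 0.81309546]
side 57.35988908708875 322.4479128622788 237.76536190165413 [ 0.75951933 -2.48320827  1.22822956] [0.53686152 0.22545754 0.5296938 ]
```

View pics/top0.png

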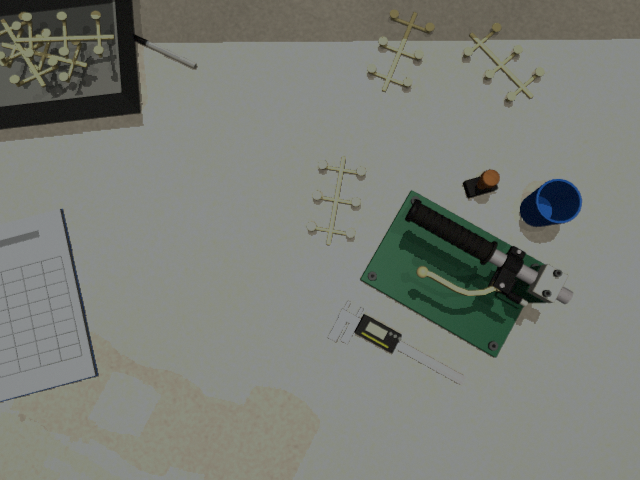

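View pics/side0.png

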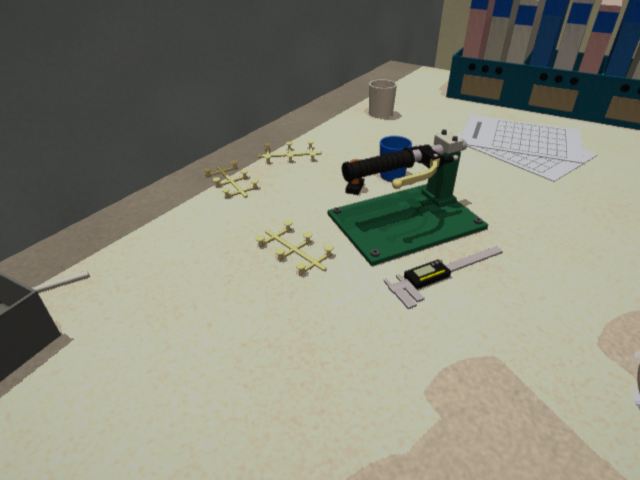

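Top view: green plate corners about (412,192), (361,278), (497,357); grip from (413,209) to (490,255), post cap at (548,283), lever ball at (423,272), caliper at (380,335), stamp (483,183), cup (550,203). The side view agrees.

```bash
cat > h.py <<'E'
import numpy as np,cv2
def cam(c):
    f=240/np.tan(np.radians(float(c["fovy"]))/2); R=cv2.Rodrigues(np.array(c["rvec"],float))[0]
    return f,R,np.array(c["tvec"],float).ravel()
def ray(c,uv,z):
    f,R,t=cam(c); uv=np.atleast_2d(uv).astype(float)
    d=np.c_[(uv[:,0]-c["cx"])/f,(uv[:,1]-c["cy"])/f,np.ones(len(uv))]@R
    o=-R.T@t; return o+d*((z-o[2])/d[:,2])[:,None]
def cloud(c):
    f,R,t=cam(c); Z=c["range_z"]; v,u=np.mgrid[:480,:640]
    P=np.stack([(u-c["cx"])/f*Z,(v-c["cy"])/f*Z,Z],-1); return (P-t)@R
E
python3 - <<'E'
from h import *
c=dict(np.load("pics/top0.npz")); im=c["frame"]; hsv=cv2.cvtColor(im,cv2.COLOR_BGR2HSV); W=cloud(c)
g=cv2.inRange(hsv,(60,100,20),(90,255,255)); g[:, :340]=0
n,l,st,_=cv2.connectedComponentsWithStats(g)
P=W[(g>0)&(W[...,2]<.03)&(W[...,2]>0)]; print("plate z",np.median(P[:,2]))
ys,xs=np.where((g>0)&(W[...,2]<.03)); Q=ray(c,np.c_[xs,ys],.012)
r=cv2.minAreaRect((Q[:,:2]*1000).astype(np.float32)); print(r, cv2.boxPoints(r))
m=cv2.inRange(hsv,(15,30,100),(35,255,255)); m[:,:395]=0;m[:230]=0;m[310:]=0;m[:,515:]=0
ys,xs=np.where(m>0); print("cream",len(xs),xs.min(),xs.max(),np.median(W[m>0][:,2]))
b=xs<430; print("ball px",xs[b].mean(),ys[b].mean())
q=ray(c,np.c_[xs,ys],.125); 
for k in range(xs.min(),xs.max(),8):
    a=(xs>=k)&(xs<k+8)
    if a.any(): print(k,ys[a].min(),ys[a].max(),q[a].mean(0).round(4),W[ys[a],xs[a]].mean(0).round(4))
# grip: high dark points
h=(W[...,2]>.1)&(W[...,2]<.17)&(np.arange(640)>395)&(np.arange(640)<500)&(hsv[...,2]<60)
p=W[h][:,:2]; vx,vy,x0,y0=cv2.fitLine(p.astype(np.float32),2,0,.01,.01).ravel(); print("grip line",vx,vy,x0,y0,np.degrees(np.arctan2(vy,vx)),len(p))
for n_,u,v in(("cup",558,201),("stamp",488,178),("calhead",378,333),("cap",548,283)): print(n_,W[v,u])
E
```

```text
plate z 0.01205642085273384
((550.1907958984375, -143.5735626220703), (257.46319580078125, 178.1703643798828), 59.10719299316406) [[ 407.64908  -208.30261 ]
 [ 560.5423   -299.78125 ]
 [ 692.73254   -78.84451 ]
 [ 539.8393     12.634125]]
cream 455 395 498 0.13167485521337674
ball px 420.76271186440675 274.9491525423729
395 302 305 [ 0.4988 -0.0328  0.125 ] [ 4.986e-01 -5.220e-02 -1.000e-04]
403 306 309 [ 0.4918 -0.045   0.125 ] [ 4.905e-01 -6.640e-02 -1.000e-04]
411 268 274 [ 0.5452 -0.0635  0.125 ] [ 0.5449 -0.0625  0.1297]
419 266 276 [ 0.5447 -0.0704  0.125 ] [ 0.5443 -0.069   0.1321]
427 269 278 [ 0.5404 -0.082   0.125 ] [ 0.54   -0.0805  0.1321]
435 274 283 [ 0.5336 -0.0939  0.125 ] [ 0.5332 -0.0922  0.1323]
443 279 287 [ 0.5271 -0.105   0.125 ] [ 0.5269 -0.1034  0.1314]
451 283 291 [ 0.5205 -0.1163  0.125 ] [ 0.5203 -0.1146  0.1315]
459 287 294 [ 0.5154 -0.1279  0.125 ] [ 0.5153 -0.1259  0.1319]
467 290 295 [ 0.5121 -0.1393  0.125 ] [ 0.512  -0.1373  0.1319]
475 290 294 [ 0.5133 -0.1511  0.125 ] [ 0.5132 -0.1489  0.132 ]
483 287 294 [ 0.5151 -0.1629  0.125 ] [ 0.5149 -0.1607  0.1316]
491 287 291 [ 0.5175 -0.1723  0.125 ] [ 0.5174 -0.17    0.1317]
grip line 0.5930307 0.8051799 0.59555435 -0.11654749 53.62763 2205
cup [ 0.66605289 -0.32122331  0.0281716 ]
stamp [ 0.69778758 -0.19297573  0.06789992]
calhead [ 0.44898045 -0.01485733  0.01819667]
cap [ 0.52449903 -0.24158497  0.14963348]
```

```bash
python3 -m creep '[[0,[0.246,-0.648,0],[0,0,-0.091]],[0,[0.246,-0.648,0],[0,0,-0.091]],[0,[0.246,-0.648,0],[0,0,-0.091]],[0,[0.246,-0.648,0],[0,0,-0.091]],[0,[0.246,-0.648,0],[0,0,-0.091]],[0,[0.246,-0.648,0],[0,0,-0.091]],[0,[0.246,-0.648,0],[0,0,-0.091]],[0,[0.246,-0.648,0],[0,0,-0.091]]]' 20
```

```text
time: 0.9
eef_pos: [0.3836, 0.2006, 0.3039]
tcp_rot: [0.266, 0.964, 0.0, 0.0]
wrist_force: [1.6, -0.3, -0.2]
width: 0.004
grasp_force: 0.0
```

```bash
python3 -m creep '[[0,[0.104,-0.273,0],[0,0,0]],[0,[0.104,-0.273,0],[0,0,0]],[0,[0.104,-0.273,0],[0,0,0]],[0,[0.104,-0.273,0],[0,0,0]],[0,[0.104,-0.273,0],[0,0,0]],[0,[0.104,-0.273,0],[0,0,0]],[0,[0.104,-0.273,0],[0,0,0]],[0,[0.104,-0.273,0],[0,0,0]]]'
python3 - <<'E'
from rig import robot, read_camera
import cv2,numpy as np
s=robot.observe(); print(s["eef_pos"],s["tcp_rot"],s["qpos"])
c=read_camera("wrist"); cv2.imwrite("pics/w1.png",c["frame"]); np.savez("pics/w1.npz",**c)
c=read_camera("side"); cv2.imwrite("pics/s1.png",c["frame"][40:340,240:640])
E
```

```text
time: 1.7
eef_pos: [0.4874, -0.0712, 0.3035]
tcp_rot: [0.268, 0.964, 0.0, -0.0]
wrist_force: [-0.1, 0.6, -0.3]
width: -0.005
grasp_force: 0.0
[ 0.4873736  -0.071214    0.30346299] [ 2.67570889e-01  9.63538051e-01  7.12328295e-05 -4.88237916e-04] [-2.66470412e-01  3.09171633e-01  1.66375199e+00  1.59417281e-04
  1.16964488e+00 -1.29558676e+00]
```

View pics/w1.png

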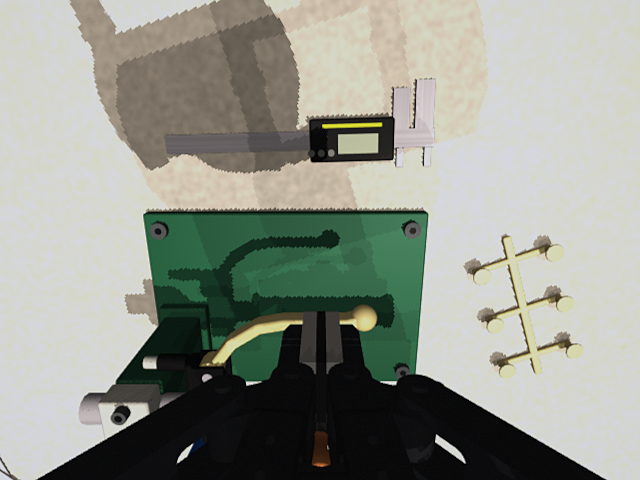

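View pics/s1.png

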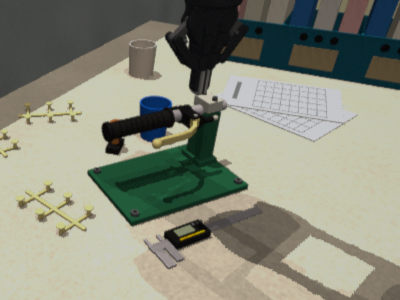

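The wrist view shows the shut fingers at about (321,325), in line with the blade, with the ball at (363,318) and the plate clear below. Nothing is touched yet. The fingers go down on the outer side of the lever.

```bash
python3 -m creep '[[0,[0,-0.001,-0.03],[0,0,0]],[0,[0,-0.001,-0.06],[0,0,0]],[0,[0,-0.001,-0.09],[0,0,0]],[0,[0,-0.001,-0.11],[0,0,0]],[0,[0,-0.001,-0.12],[0,0,0]],[0,[0,-0.001,-0.12],[0,0,0]],[0,[0,-0.001,-0.12],[0,0,0]]]'
python3 - <<'E'
from rig import robot, read_camera
import cv2,numpy as np
s=robot.observe(); print(s["eef_pos"],s["tcp_rot"],s["wrist_force"])
a=read_camera("wrist")["frame"][180:480,120:520]
c=read_camera("side"); b=c["frame"][100:250,300:500]
cv2.imwrite("pics/c2.png",np.hstack([a,cv2.resize(b,(400,300))]))
E
```

```text
time: 2.5
eef_pos: [0.4878, -0.0711, 0.1846]
tcp_rot: [0.266, 0.964, -0.0, 0.0]
wrist_force: [0.3, 0.5, 0.1]
width: 0.001
grasp_force: 0.0
[ 0.48777577 -0.07110975  0.18464329] [ 2.66205396e-01  9.63916254e-01 -1.57631988e-06  3.76578674e-04] [0.25806863 0.53388449 0.07841232]
```

View pics/c2.png

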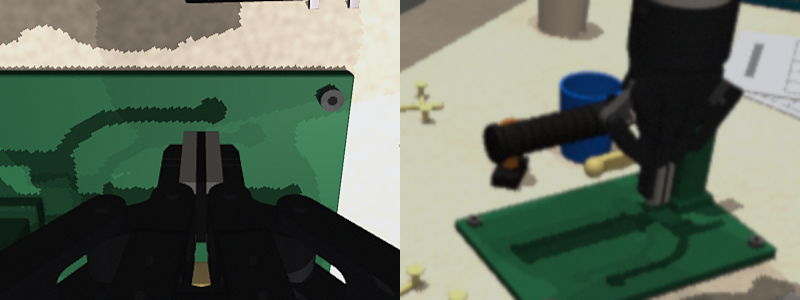

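```bash
python3 -m creep '[[0,[0.003,-0.002,0],[0,0,0]],[0,[0.007,-0.004,0],[0,0,0]],[0,[0.011,-0.007,0],[0,0,0]],[0,[0.015,-0.009,0],[0,0,0]],[0,[0.019,-0.011,0],[0,0,0]],[0,[0.022,-0.013,0],[0,0,0]],[0,[0.022,-0.013,0],[0,0,0]],[0,[0.022,-0.013,0],[0,0,0]]]'
python3 -m creep '[[0,[0.001,-0.0005,0],[0,0,0]],[0,[0.002,-0.001,0],[0,0,0]],[0,[0.003,-0.0015,0],[0,0,0]],[0,[0.003,-0.0015,0],[0,0,0]]]'
python3 -m creep '[[0,[0.001,-0.0005,0],[0,0,0]],[0,[0.002,-0.001,0],[0,0,0]],[0,[0.002,-0.001,0],[0,0,0]]]'
python3 - <<'E'
from rig import robot
import numpy as np
s=robot.observe(); print(s["eef_pos"],s["wrist_force"])
r=np.array([-51,74.])*1e-3; a=np.radians(59.1); ex=np.array([np.sin(a),-np.cos(a)]); ey=np.array([np.cos(a),np.sin(a)])
for t in np.arange(0,.36,.03):
    d=np.array([r[0]*np.cos(t)+r[1]*np.sin(t)-r[0],-r[0]*np.sin(t)+r[1]*np.cos(t)-r[1]])
    print(t.round(2),(d[0]*ex+d[1]*ey).round(4),(-t/np.pi*2).round(4))
E
```

```text
time: 3.4
eef_pos: [0.5094, -0.0845, 0.1838]
tcp_rot: [0.267, 0.964, 0.0, -0.0]
wrist_force: [0.1, -0.2, 0.8]
width: -0.005
grasp_force: 0.0
time: 3.8
eef_pos: [0.5127, -0.0861, 0.1839]
tcp_rot: [0.267, 0.964, -0.0, 0.0]
wrist_force: [0.3, 0.3, 0.5]
width: 0.002
grasp_force: 0.0
time: 4.1
eef_pos: [0.5147, -0.0871, 0.1839]
tcp_rot: [0.267, 0.964, -0.0, 0.0]
wrist_force: [-0.6, -0.1, -0.0]
width: -0.0
grasp_force: 0.0
[ 0.51466372 -0.08709255  0.18389996] [-0.60729737 -0.07285465 -0.01290364]
0.0 [0. 0.] -0.0
0.03 [0.0027 0.0001] -0.0191
0.06 [0.0054 0.0002] -0.0382
0.09 [0.0081 0.0002] -0.0573
0.12 [0.0108 0.    ] -0.0764
0.15 [ 0.0135 -0.0001] -0.0955
0.18 [ 0.0161 -0.0004] -0.1146
0.21 [ 0.0188 -0.0008] -0.1337
0.24 [ 0.0215 -0.0012] -0.1528
0.27 [ 0.0241 -0.0017] -0.1719
0.3 [ 0.0268 -0.0023] -0.191
0.33 [ 0.0294 -0.003 ] -0.2101
```

```bash
for i in 1; do :; done
python3 -m creep '[[0,[0.001,-0.0005,0],[0,0,0]],[0,[0.001,-0.0005,0],[0,0,0]]]' | grep force
python3 -m creep '[[0,[0.001,-0.0005,0],[0,0,0]],[0,[0.001,-0.0005,0],[0,0,0]]]' | grep force
python3 -m creep '[[0,[0.001,-0.0005,0],[0,0,0]],[0,[0.001,-0.0005,0],[0,0,0]]]' | grep force
python3 -m creep '[[0,[0.001,-0.0005,0],[0,0,0]],[0,[0.001,-0.0005,0],[0,0,0]]]' | grep -E "force|pos|time"
```

```text
wrist_force: [-0.8, 0.0, -0.3]
grasp_force: 0.0
wrist_force: [-0.4, -0.2, 1.5]
grasp_force: 0.0
wrist_force: [0.3, -0.2, -0.3]
grasp_force: 0.0
time: 4.9
eef_pos: [0.5186, -0.0891, 0.1839]
wrist_force: [-0.1, 0.5, -0.2]
grasp_force: 0.0
```

```bash
python3 -m creep '[[0,[0.001,-0.0005,0],[0,0,0]],[0,[0.001,-0.0005,0],[0,0,0]]]' | grep wrist_f
python3 -m creep '[[0,[0.001,-0.0005,0],[0,0,0]],[0,[0.001,-0.0005,0],[0,0,0]]]' | grep wrist_f
python3 -m creep '[[0,[0.001,-0.0005,0],[0,0,0]],[0,[0.001,-0.0005,0],[0,0,0]]]' | grep wrist_f
python3 -m creep '[[0,[0.001,-0.0005,0],[0,0,0]],[0,[0.001,-0.0005,0],[0,0,0]]]' | grep -E "wrist_f|pos|time"
python3 - <<'E'
from rig import robot, read_camera
import cv2,numpy as np
a=read_camera("wrist")["frame"][180:480,120:520]
b=read_camera("top")["frame"][220:320,390:523]
cv2.imwrite("pics/c3.png",np.hstack([a,cv2.resize(b,(400,300))]))
E
```

```text
wrist_force: [-1.8, 2.0, 0.6]
wrist_force: [-1.7, 4.7, -0.1]
wrist_force: [-2.1, 5.1, -1.1]
time: 5.7
eef_pos: [0.5223, -0.0908, 0.1837]
wrist_force: [-1.8, 5.2, 0.3]
```

View pics/c3.png

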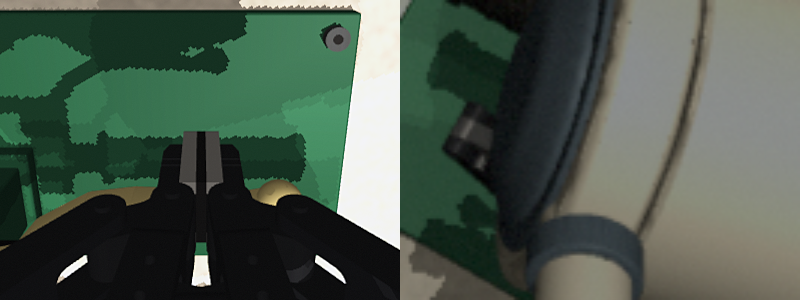

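Wrist view: the fingers are against the blade's outer face, between the slope and the ball at about (280,190); the top view is blocked by the arm. Contact is confirmed by the force, and the sideways part fits friction, so I'll follow the lever's arc.

```bash
python3 -m creep '[[0,[0.0012,0.0003,0],[0,0,-0.013]],[0,[0.0024,0.0006,0],[0,0,-0.026]],[0,[0.0036,0.0008,0],[0,0,-0.039]],[0,[0.0048,0.001,0],[0,0,-0.052]]]' | grep -E "wrist_f|pos|time"
python3 -m creep '[[0,[0.0013,0,0],[0,0,-0.011]],[0,[0.0027,0,0],[0,0,-0.022]],[0,[0.004,0,0],[0,0,-0.032]],[0,[0.0054,0,0],[0,0,-0.042]]]' | grep -E "wrist_f|pos|time"
python3 - <<'E'
from rig import robot
print(robot.observe()["ft_torque"])
E
```

```text
time: 6.2
eef_pos: [0.5274, -0.0902, 0.1839]
wrist_force: [-2.9, 0.4, 0.0]
time: 6.6
eef_pos: [0.5328, -0.09, 0.1839]
wrist_force: [-3.5, 0.8, -0.5]
[0.06346465 0.53969451 0.00338386]
```

```bash
python3 -m creep '[[0,[0.0013,-0.0002,0],[0,0,-0.01]],[0,[0.0026,-0.0003,0],[0,0,-0.019]],[0,[0.0039,-0.0005,0],[0,0,-0.029]],[0,[0.0052,-0.0007,0],[0,0,-0.038]],[0,[0.0064,-0.0009,0],[0,0,-0.048]],[0,[0.0077,-0.0011,0],[0,0,-0.057]],[0,[0.009,-0.0013,0],[0,0,-0.066]],[0,[0.0103,-0.0015,0],[0,0,-0.075]]]' | grep -E "wrist_f|pos|time"
python3 -m creep '[[0,[0.0007,-0.0001,0],[0,0,-0.005]],[0,[0.0007,-0.0001,0],[0,0,-0.005]]]' | grep -E "wrist_f|pos"
python3 -m creep '[[0,[0.0007,-0.0001,0],[0,0,-0.005]],[0,[0.0007,-0.0001,0],[0,0,-0.005]]]' | grep -E "wrist_f|pos"
```

```text
time: 7.4
eef_pos: [0.543, -0.0915, 0.1838]
wrist_force: [-3.3, 0.7, 0.9]
eef_pos: [0.5437, -0.0916, 0.1838]
wrist_force: [-5.0, -0.2, -0.6]
eef_pos: [0.5444, -0.0917, 0.1839]
wrist_force: [-3.0, 0.9, -0.1]
```

```bash
python3 -m creep '[[0,[0.0007,-0.0001,0],[0,0,-0.005]],[0,[0.0007,-0.0001,0],[0,0,-0.005]]]' | grep -E "wrist_f|pos"
python3 -m creep '[[0,[0.0007,-0.0002,0],[0,0,-0.005]],[0,[0.0007,-0.0002,0],[0,0,-0.005]]]' | grep -E "wrist_f|pos"
```

```text
eef_pos: [0.5451, -0.0918, 0.1838]
wrist_force: [-4.0, 1.0, -0.9]
eef_pos: [0.5459, -0.092, 0.1839]
wrist_force: [-3.8, 0.7, -1.1]
```

```bash
python3 -m creep '[[0,[0.0005,-0.0002,0],[0,0,0]],[0,[0.0005,-0.0002,0],[0,0,0]]]' | grep -E "wrist_f|pos"
python3 -m creep '[[0,[0.0005,-0.0002,0],[0,0,0]],[0,[0.0005,-0.0002,0],[0,0,0]]]' | grep -E "wrist_f|pos|time"
```

```text
eef_pos: [0.5463, -0.0922, 0.1838]
wrist_force: [-4.0, 1.0, -0.3]
time: 8.6
eef_pos: [0.5468, -0.0924, 0.1838]
wrist_force: [-3.9, 2.2, -0.8]
```

```bash
python3 -m creep '[[0,[0.0004,-0.0003,0],[0,0,0]],[0,[0.0004,-0.0003,0],[0,0,0]]]' | grep -E "wrist_f|pos"
python3 -m creep '[[0,[0.0004,-0.0003,0],[0,0,0]],[0,[0.0004,-0.0003,0],[0,0,0]]]' | grep -E "wrist_f|pos"
```

```text
eef_pos: [0.5469, -0.0924, 0.1838]
wrist_force: [-5.3, 4.7, 1.4]
eef_pos: [0.547, -0.0925, 0.1838]
wrist_force: [-8.4, 7.5, 2.6]
```

```bash
python3 -m creep '[[0,[0.0004,-0.0003,0],[0,0,0]],[0,[0.0004,-0.0003,0],[0,0,0]]]' | grep -E "wrist_f|pos|time"
python3 - <<'E'
from rig import robot, read_camera
import cv2,numpy as np
print(robot.observe()["wrist_force"])
a=read_camera("wrist")["frame"][180:480,120:520]
b=read_camera("side")["frame"][100:250,300:500]
cv2.imwrite("pics/c4.png",np.hstack([a,cv2.resize(b,(400,300))]))
E
```

```text
time: 9.2
eef_pos: [0.5471, -0.0926, 0.1837]
wrist_force: [-8.5, 8.5, 4.5]
[-8.54829043  8.52362432  4.5480798 ]
```

View pics/c4.png

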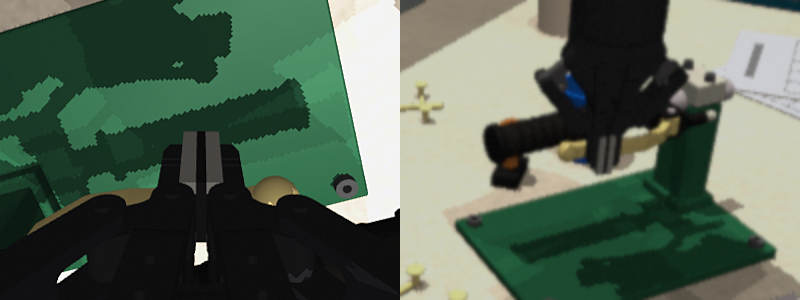

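The wrist and side views show the lever in, ball at about (272,190) and still short of the grip. The force rose to about 12 N while the pose stalled: that's the stop. Now I let it out slowly along the same arc.

```bash
python3 -m creep '[[0,[-0.001,0.0006,0],[0,0,0.005]],[0,[-0.0025,0.001,0],[0,0,0.013]],[0,[-0.004,0.0014,0],[0,0,0.023]],[0,[-0.0055,0.0017,0],[0,0,0.033]],[0,[-0.007,0.002,0],[0,0,0.043]],[0,[-0.0085,0.0023,0],[0,0,0.054]],[0,[-0.01,0.0025,0],[0,0,0.065]],[0,[-0.0117,0.0027,0],[0,0,0.076]]]' | grep -E "wrist_f|pos|time"
python3 -m creep '[[0,[-0.0013,0.0001,0],[0,0,0.009]],[0,[-0.0027,0.0002,0],[0,0,0.019]],[0,[-0.004,0.0003,0],[0,0,0.028]],[0,[-0.0054,0.0004,0],[0,0,0.038]],[0,[-0.0067,0.0005,0],[0,0,0.048]],[0,[-0.008,0.0006,0],[0,0,0.057]],[0,[-0.0094,0.0006,0],[0,0,0.066]],[0,[-0.0107,0.0006,0],[0,0,0.076]]]' | grep -E "wrist_f|pos|time"
```

```text
time: 10.1
eef_pos: [0.5364, -0.0904, 0.1839]
wrist_force: [-2.6, 5.8, -1.2]
time: 10.9
eef_pos: [0.5258, -0.0897, 0.1839]
wrist_force: [-1.8, 6.1, -1.4]
```

```bash
python3 -m creep '[[0,[-0.0013,0,0],[0,0,0.01]],[0,[-0.0027,0,0],[0,0,0.019]],[0,[-0.004,-0.0001,0],[0,0,0.028]],[0,[-0.0054,-0.0002,0],[0,0,0.037]],[0,[-0.0062,0.0003,0],[0,0,0.037]],[0,[-0.007,0.0008,0],[0,0,0.037]],[0,[-0.0078,0.0013,0],[0,0,0.037]],[0,[-0.0086,0.0018,0],[0,0,0.037]]]' | grep -E "rot|wrist_f|pos|time"
python3 -m creep '[[0,[-0.001,0.0006,0],[0,0,0]],[0,[-0.002,0.0012,0],[0,0,0]],[0,[-0.003,0.0018,0],[0,0,0]],[0,[-0.005,0.003,0],[0,0,0]],[0,[-0.008,0.0048,0],[0,0,0]],[0,[-0.012,0.0072,0],[0,0,0]],[0,[-0.012,0.0072,0],[0,0,0]],[0,[-0.012,0.0072,0],[0,0,0]]]' | grep -E "rot|wrist_f|pos|time"
python3 - <<'E'
from rig import robot, read_camera
import cv2,numpy as np
a=read_camera("wrist")["frame"][180:480,120:520]
b=read_camera("side")["frame"][100:250,300:500]
cv2.imwrite("pics/c5.png",np.hstack([a,cv2.resize(b,(400,300))]))
E
```

```text
time: 11.7
eef_pos: [0.5173, -0.0884, 0.1841]
tcp_rot: [0.267, 0.964, -0.0, 0.0]
wrist_force: [0.6, -0.3, 0.2]
time: 12.5
eef_pos: [0.5049, -0.0809, 0.1839]
tcp_rot: [0.267, 0.964, -0.0, -0.0]
wrist_force: [-0.0, -0.5, -0.3]
```

View pics/c5.png

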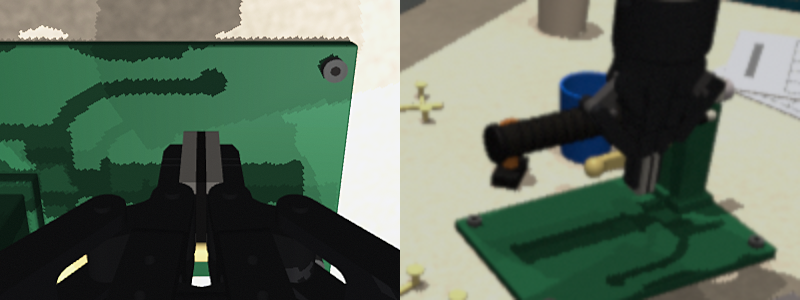

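The fingers are off (zero force) and the lever is back out, with the ball at about (597,167) as before. Second press.

```bash
python3 -m creep '[[0,[0.003,-0.0018,0],[0,0,0]],[0,[0.006,-0.0036,0],[0,0,0]],[0,[0.009,-0.0053,0],[0,0,0]],[0,[0.0105,-0.0062,0],[0,0,0]],[0,[0.0115,-0.0067,0],[0,0,0]],[0,[0.0125,-0.0073,0],[0,0,0]],[0,[0.0135,-0.0079,0],[0,0,0]],[0,[0.0145,-0.0085,0],[0,0,0]]]' | grep -E "wrist_f|pos|time"
python3 -m creep '[[0,[0.0013,0,0],[0,0,-0.009]],[0,[0.0027,0.0001,0],[0,0,-0.019]],[0,[0.004,0.0002,0],[0,0,-0.028]],[0,[0.0054,0.0002,0],[0,0,-0.038]],[0,[0.0067,0.0002,0],[0,0,-0.048]],[0,[0.0081,0.0002,0],[0,0,-0.057]],[0,[0.0094,0.0001,0],[0,0,-0.066]],[0,[0.0108,0,0],[0,0,-0.076]]]' | grep -E "wrist_f|pos|time"
python3 -m creep '[[0,[0.0013,-0.0001,0],[0,0,-0.01]],[0,[0.0027,-0.0002,0],[0,0,-0.019]],[0,[0.004,-0.0003,0],[0,0,-0.029]],[0,[0.0053,-0.0004,0],[0,0,-0.038]],[0,[0.0067,-0.0006,0],[0,0,-0.048]],[0,[0.008,-0.0008,0],[0,0,-0.057]],[0,[0.0093,-0.001,0],[0,0,-0.066]],[0,[0.0107,-0.0012,0],[0,0,-0.076]]]' | grep -E "wrist_f|pos|time"
```

```text
time: 13.4
eef_pos: [0.5194, -0.0894, 0.1838]
wrist_force: [-1.2, 3.6, 0.4]
time: 14.2
eef_pos: [0.5303, -0.0895, 0.1838]
wrist_force: [-2.8, -0.2, -0.6]
time: 15.0
eef_pos: [0.5411, -0.0907, 0.1839]
wrist_force: [-4.0, 0.3, 0.3]
```

```bash
python3 -m creep '[[0,[0.001,-0.0002,0],[0,0,-0.008]],[0,[0.002,-0.0004,0],[0,0,-0.015]],[0,[0.003,-0.0006,0],[0,0,-0.023]],[0,[0.004,-0.0008,0],[0,0,-0.03]],[0,[0.004,-0.0008,0],[0,0,-0.035]],[0,[0.004,-0.0008,0],[0,0,-0.037]]]' | grep -E "wrist_f|pos|time"
python3 -m creep '[[0,[0.0004,-0.0003,0],[0,0,0]],[0,[0.0004,-0.0003,0],[0,0,0]]]' | grep -E "wrist_f|pos|time"
```

```text
time: 15.6
eef_pos: [0.545, -0.0914, 0.1839]
wrist_force: [-3.7, 2.1, -1.0]
time: 15.8
eef_pos: [0.5455, -0.0917, 0.1839]
wrist_force: [-3.4, 3.2, -2.0]
```

```bash
python3 -m creep '[[0,[0.0004,-0.0003,0],[0,0,0]],[0,[0.0004,-0.0003,0],[0,0,0]]]' | grep -E "wrist_f|pos|time"
python3 -m creep '[[0,[0.0004,-0.0003,0],[0,0,0]],[0,[0.0004,-0.0003,0],[0,0,0]]]' | grep -E "wrist_f|pos|time"
```

```text
time: 16.0
eef_pos: [0.5459, -0.0919, 0.1839]
wrist_force: [-2.6, 4.7, -0.5]
time: 16.2
eef_pos: [0.5463, -0.0921, 0.1839]
wrist_force: [-2.0, 7.1, -1.2]
```

```bash
python3 -m creep '[[0,[0.0004,-0.0003,0],[0,0,0]],[0,[0.0004,-0.0003,0],[0,0,0]]]' | grep -E "wrist_f|pos|time"
```

```text
time: 16.4
eef_pos: [0.5467, -0.0923, 0.1839]
wrist_force: [-1.9, 6.0, -0.5]
```

```bash
python3 -m creep '[[0,[0.0005,-0.0002,0],[0,0,0]],[0,[0.0005,-0.0002,0],[0,0,0]]]' | grep -E "wrist_f|pos|time"
```

```text
time: 16.6
eef_pos: [0.547, -0.0924, 0.1839]
wrist_force: [-2.4, 7.5, 0.2]
```

```bash
python3 -m creep '[[0,[0.0004,-0.0002,0],[0,0,0]],[0,[0.0004,-0.0002,0],[0,0,0]]]' | grep -E "wrist_f|pos|time"
```

```text
time: 16.8
eef_pos: [0.5471, -0.0924, 0.1838]
wrist_force: [-4.8, 8.9, 1.7]
```

```bash
python3 -m creep '[[0,[0.0004,-0.0001,0],[0,0,0]],[0,[0.0004,-0.0001,0],[0,0,0]],[0,[0.0004,-0.0001,0],[0,0,0]]]' | grep -E "wrist_f|pos|time"
```

```text
time: 17.1
eef_pos: [0.5472, -0.0924, 0.1838]
wrist_force: [-6.6, 9.0, 3.4]
```

```bash
python3 -m creep '[[0,[0.0002,-0.0001,0],[0,0,0]],[0,[0.0002,-0.0001,0],[0,0,0]],[0,[0.0002,-0.0001,0],[0,0,0]],[0,[0.0002,-0.0001,0],[0,0,0]]]' | grep -E "wrist_f|pos|time"
python3 - <<'E'
from rig import robot, read_camera
import cv2,numpy as np
F=[]
for i in range(8):
    b=read_camera("side")["frame"][100:250,300:500]; F.append(robot.observe()["wrist_force"])
F=np.mean(F,0); print(F,np.linalg.norm(F),F@[-.67,.74,0])
a=read_camera("wrist")["frame"][180:480,120:520]
cv2.imwrite("pics/c6.png",np.hstack([a,cv2.resize(b,(400,300))]))
E
```

```text
time: 17.5
eef_pos: [0.5472, -0.0925, 0.1837]
wrist_force: [-7.6, 10.4, 3.8]
[-7.79962184 10.0193984   3.59411542] 13.196215774263894 12.64010144779108
```

View pics/c6.png

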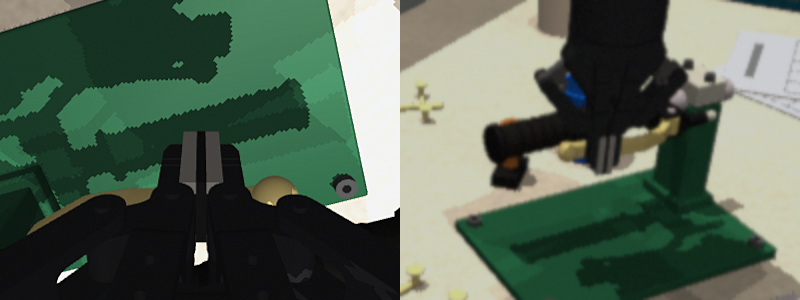

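The lever is held at its stop, ball at about (272,190) as in the first press, with a steady normal force of about 12.6 N. Handing in.

```bash
python3 -c "
from rig import robot
print(robot.close_job())"
```

```text
the job is handed in; nothing more can be done
None
```

I pressed the brake lever slowly to its stop, let it come all the way out and off the fingers without snapping, then pressed it back to the stop; I handed in at about 18 s with it held there at about 12.6 N, and nothing else on the desk was touched as far as the forces and pictures show.

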